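# Scale check: free the transport lock and hold the check weight over the pan

## Task

The storeroom's bench scale is about to be checked. Slide its orange transport lock all the way to the green end stop, then take the middle-sized check weight (500 g) out of its wooden block, carry it over the clutter and hold it still and upright over the ring in the middle of the scale's pan, about a centimetre clear of the pan. The scale is finding its zero, so nothing may touch the pan at any time; leave the other weights and the things on the desk where they are, and finish while still holding the weight there, ready to be set down on my word.

Things in the scene. Friction and masses are not known exactly. Their poses are not given: they have to be found in the camera images.
- scale: White bench scale, 250 (x) x 210 (y) x 55 mm high (90 mm to the top of the pan rim), fixed to the desk. Origin: centre of its underside, on the desk. Its own -x side carries the flat control panel (display, keys, transport lock; panel surface 55 mm above the desk), its +x side the pan. It stands left or right on the desk, turned by up to 20 degrees.
- pan: Square stainless tray pan, 170 x 170 mm, fixed on the scale; floor 3 mm thick, upturned rim 3 mm thick all round, 20 mm high. Origin: middle of the floor's upper face, 70 mm above the desk (35 mm to +x of the scale's origin), marked by a dark ring of 62 mm diameter with a small cross. Axes as the scale's, z up. It does not yield when touched.
- lock (a joint): Transport lock slide, in m: 0 = locked (red end), 0.030 = at the green end stop, free. Grows as the grip moves to the scale's own +y. Starts between 0 and 0.010. It moves against about 2 N of friction and stays where it is left.
- lock_grip (a point): Middle of the lock's orange grip, 13 mm above the panel (68 mm above the desk). The grip is an upright bar 20 mm (scale's x) x 14 mm (scale's y, the sliding direction), its top 21 mm above the panel; 29 mm clear to the pan's rim. Below 5 mm above the panel it has a shoe 22 x 20 mm. Axes as the scale's.
- weight_block: Light wooden block, 80 (x) x 230 (y) x 30 mm high, fixed to the desk, with three round sockets 14 mm deep in a row along its y: 200 g weight at y = -78 mm, 500 g in the middle (y = 0), 1 kg at y = +82 mm. Socket diameters are 3 mm over the weights'. Origin: centre of its underside. It stands left or right, on the other side from the scale, turned by up to 29 degrees.
- check_weight: The 500 g check weight, steel, standing in the middle socket with its underside 16 mm above the desk. Cylinder of 38 mm diameter up to 46 mm, then a neck of 17 mm diameter and a knob of 27 mm diameter from 53 to 62 mm (its top). 32 mm of the cylinder stands proud of the block. Origin: centre of its underside, z up.
- weight_200: The 200 g weight, same form, 28 mm diameter, 45 mm high. Origin: centre of its underside. Stays in its socket.
- weight_1000: The 1 kg weight, same form, 48 mm diameter, 78 mm high. Origin: centre of its underside. Stays in its socket.
- basket: Green plastic desk basket, 130 (x) x 90 (y) x 100 mm with pens that stand up to 155 mm above the desk, loose, in the middle of the desk between block and scale. Origin: centre of its underside.
- bottle: Upright water bottle, 64 mm diameter, 205 mm high, loose. Origin: centre of its underside.
- tape: Roll of brown packing tape lying flat, 100 mm diameter, 48 mm high, loose. Origin: centre of its underside.
- snap_hook: Steel snap hook for a punch bag, about 90 x 52 x 10 mm, lying flat, loose. Origin: its middle, on the desk.
Not all that is in view belongs to the job. What is shaped like the check_weight but pink is not meant. There is more than one size of the weight_block; the one meant has the size given above.

How it is judged:
On the way, in this order (a step that is already met when the one before it is completed fails the run):
1. the transport lock is slid to its green end stop, the check weight still in its block (value of joint lock above 0.0265 m and distance of check_weight from where it was at the start of the episode below 0.01 m), for 0.2 s.
2. the check weight is lifted clear of its block in the fingers (z of check_weight in the frame of weight_block above 0.05 m and contact force between check_weight and the fingers above 0.5 N), for 0.1 s.
At the end, for the whole second after the job is handed in: Lock within 3.5 mm of its green stop; 500 g weight held in the fingers, still, upright (0.1 rad), underside 3 to 20 mm above the pan floor, axis within 12 mm of the ring's centre, pan untouched; other weights within 15 mm and desk things within 20 mm of their starts (value of joint lock above 0.0265 m and horizontal distance between check_weight and pan below 0.012 m and z of check_weight in the frame of pan between 0.003 and 0.02 m and angle between check_weight's own z axis and vertical below 0.1 rad and linear speed of check_weight below 0.01 m/s and contact force between check_weight and the fingers above 0.5 N and contact force between check_weight and scale below 0.1 N and contact force between pan and anything else below 0.1 N and distance of each of basket, bottle, tape, snap_hook from where it was at the start of the episode below 0.02 m and distance of each of weight_200, weight_1000 from where it was at the start of the episode below 0.015 m); the arm keeps its last pose, push and grip.
It fails at once if something touches the pan (over 0.5 N) (contact force between pan and anything else above 0.5 N).
It fails at once if another weight or something on the desk is moved (distance of any of basket, bottle, tape, snap_hook from where it was at the start of the episode above 0.02 m or distance of any of weight_200, weight_1000 from where it was at the start of the episode above 0.015 m).
It also fails if it takes over 64 s, if anything falls off the work surface, if the arm or the gripper's body presses on something with over 40 N, if the wrist force passes 120 N, or if a joint passes its speed limit or range.

## Robot

A 7-joint arm with a two-finger parallel gripper is mounted at the origin on the work surface. World frame = base frame: x ahead of the robot, y to its left, z up, the work surface at z = 0. Lengths are in m, angles in rad, forces in N, time in s.
With the tool pointing down it reaches from about 0.425 to 0.925 m from the base axis. Payload 6.8 kg.
Tool frame: the origin (TCP) lies midway between the tips of the shut fingers; the grasp point (between the pads) lies 19 mm behind it; z points along the fingers, y is the direction in which the jaws open and shut (so a half turn about z gives the same grasp; the last joint's range is limited). The gripper opens to 85 mm and grips with 20 to 120 N. Pads are 22 mm wide; open, the fingers measure 114 mm over their backs; the gripper's body (76 mm by 85 mm) begins 54 mm behind the grasp point. The pads swing forward as they close: fully open they stand 13 mm farther back than shut.
Start: joints at [1.025, 0.477, 0.022, 1.555, -0.011, 1.109, -0.083], TCP at [0.286, -0.611, 0.231] pointing down, gripper open.
Joint ranges: [-2.96, 2.96], [-0.34, 2.1], [-1.41, 1.46], [0.24, 2.44], [-1.37, 4.51], [0.17, 1.92], [-2.96, 2.96]. Speed limits (rad/s): [2.39, 2.39, 3.14, 3.14, 3.14, 3.14, 3.14].

## Interface

Orientations are given as a unit quaternion [w, x, y, z].
In Python, from station import bot, vision gives the robot as it stands.
- The arm moves only by the tool move_arm, never from a script. Its argument "increments" is text: rows parted by semicolons, each of 7 numbers parted by spaces: the opening, from 0 (shut) to 1 (fully open), then the shift along the world's x, y, z in mm, then the turn, a rotation vector about the world's x, y, z in rad. In form: grip x y z rx ry rz; .... A call has exactly 8 rows; each row shifts and turns the commanded pose from where the row before left it; what a row does not reach is not made up. A row lasts 1/8 s, in which the tool goes at most 62.5 mm and 10.7 degrees, less where a joint would pass 70% of its speed; a pose out of reach is approached as far as the arm can. A call with a gripper value outside its range is refused whole. The fingers move at their own pace and stop on an object; "newtons" is the grip in N (left out, the last holds). Time passes only in rows, so rows that do not move let the fingers close, or fill a call up. It gives the time, the measured TCP pose, the force and the opening at its end, in the units of the state.
- bot.get_obs(): the state, without advancing time (a new reading comes with each control period).
- vision.read_camera(name): name is "scene" or "top" or "wrist"; returns (picture, depth): 400x640x3 uint8, red, green, blue; 400x640 float32, m along the optical axis (not along the pixel's ray), 0 where there is no reading.
- vision.calibration(name): a dict with "fx", "fy", "cx", "cy" (pixels), "R" (3x3) and "t" (3): a world point X has camera coordinates R X + t; the wrist camera has in their place "hand_eye" (4x4, takes a point from camera to tool coordinates, whose origin is the TCP and whose axes are the flange's). Camera axes: x right, y down, z forward; pixel columns grow to the right and rows downward; lengths in m; the calibration is good to about 2 mm. The wrist camera is an equidistant fisheye: a pixel r from the principal point sees the ray r / f radians off the axis. A picture is of the moment at which its call begins: read the wrist's pose just before it. calibration takes no time and is no camera call.
- bot.hand_in(): hands the job in, once; it reports no verdict.
The state is a dict: "t": time; "q": joint angles; "joint_vel": joint speeds; "joint_torque": joint torques, N m; "eef_pos": TCP position; "tool_rot": TCP orientation; "contact_force": force on the tool from outside, world axes, zero at the start; "torque": the same for the moment, N m; "gripper_width": opening from 0.0 (shut) to 1.0 (fully open).
Only numpy, scipy, OpenCV 4.12 (cv2) and the standard library are available. Lean on these libraries where they do the work, as an engineer would, in place of code of your own. Each camera call takes 0.05 s, during which the arm holds its last target.

## Working session

There is one attempt and no reset: what is moved stays moved. The work goes in short steps, Python scripts to look and compute and a tool call to move; the robot and the scene stay as the last step left them, time stands still between calls to the robot, and variables do not carry over. Pictures are saved under pics/ and viewed, and the job is handed in when it is done.

Besides the shell and the picture viewer there is one more tool, called after "Request:" by a JSON object that holds its "api" and its "payload". move_arm: Moves the arm, as the interface text tells. Its arguments: {"type":"object","properties":{"increments":{"type":"string"},"newtons":{"type":"number"}},"required":["increments"]}

```bash
mkdir -p pics; ls
cat > h.py <<'E'
import numpy as np, cv2
from station import bot, vision
def save(n,im): cv2.imwrite('pics/'+n+'.png',cv2.cvtColor(im,cv2.COLOR_RGB2BGR))
def w(c,d,u,v):
    p=np.array([(u-c['cx'])/c['fx']*d,(v-c['cy'])/c['fy']*d,d]); return np.array(c['R']).T@(p-np.array(c['t']))
def cloud(c,d):
    v,u=np.mgrid[:d.shape[0],:d.shape[1]]
    p=np.stack([(u-c['cx'])/c['fx']*d,(v-c['cy'])/c['fy']*d,d],-1)
    P=(p-np.array(c['t']))@np.array(c['R']); P[d==0]=np.nan; return P
E
python3 - <<'E'
from h import *
o=bot.get_obs();print(o)
for n in ['scene','top']:
    im,d=vision.read_camera(n);save(n,im);np.savez(n+'.npz',im=im,d=d)
    c=vision.calibration(n);print(c); np.save(n+'P.npy',cloud(c,d))
E
```

```text
pics
{'t': 0.0, 'q': array([ 1.02486584,  0.47782755,  0.02234306,  1.55644505, -0.01146561,
        1.10930094, -0.08310529]), 'joint_vel': array([-7.01453771e-04, -1.07165188e-03,  5.72841001e-05,  1.12255658e-03,
        1.08809245e-04,  4.15404351e-04, -3.66457984e-04]), 'joint_torque': array([-7.91177281e-04, -5.96459734e+01,  1.60778940e+00, -2.81204689e+01,
        1.24992180e-02,  9.30501177e-03,  6.39285463e-05]), 'eef_pos': array([ 0.28590877, -0.61080639,  0.23031009]), 'tool_rot': array([-8.81813632e-04,  9.76130059e-01,  2.17184830e-01, -2.83729752e-04]), 'contact_force': array([-0.49276294, -0.30878903, -0.77881735]), 'torque': array([-0.02513239, -0.02605391,  0.05599983]), 'gripper_width': 1.0012427502231593}
{'fx': 364.1093177252156, 'fy': 364.1093177252156, 'cx': 321.6099876522669, 'cy': 197.66652552483643, 'R': array([[ 0.18706027,  0.98233756,  0.0046236 ],
       [ 0.62020764, -0.11444955, -0.77604367],
       [-0.76180768,  0.14803453, -0.63066222]]), 't': array([-0.00715603, -0.29206076,  1.59052757])}
{'fx': 366.7604545878605, 'fy': 366.7604545878605, 'cx': 323.1862871476541, 'cy': 200.26957522780444, 'R': array([[ 4.66857302e-03, -9.99479590e-01, -3.19179197e-02],
       [-9.91318591e-01, -4.31666411e-04, -1.31481045e-01],
       [ 1.31398843e-01,  3.22546561e-02, -9.90804714e-01]]), 't': array([-0.06830529,  0.56268313,  0.94006637])}
```

View pics/scene.png

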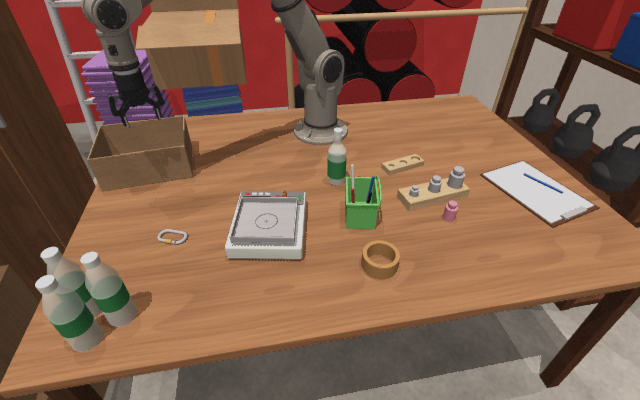

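View pics/top.png

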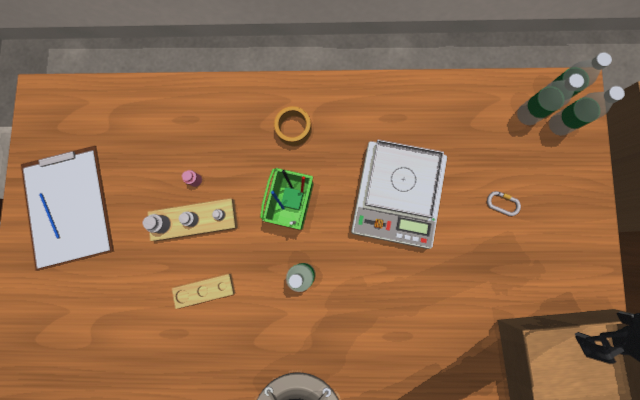

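Run:
```python
from h import *
z=np.load('top.npz');im=z['im']
a=cv2.resize(im[135:255,345:455],None,fx=5,fy=5,interpolation=cv2.INTER_CUBIC);save('c1',a)
a=cv2.resize(im[160:310,135:245],None,fx=4,fy=4,interpolation=cv2.INTER_CUBIC);save('c2',a)
```

```text
(no output)
```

View pics/c1.png

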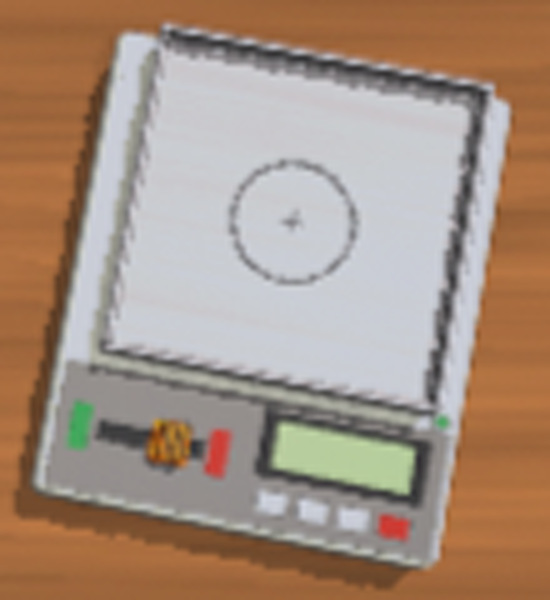

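View pics/c2.png

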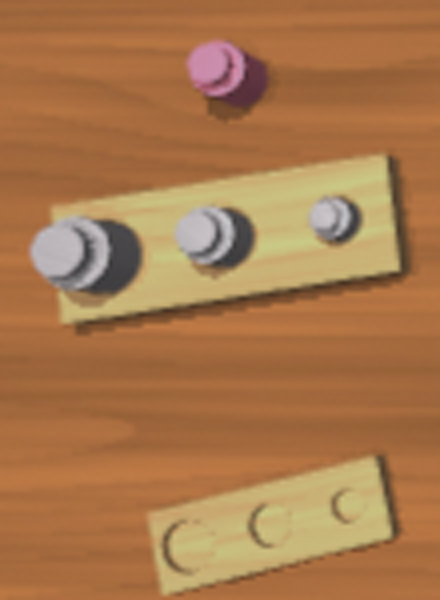

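```bash
cat >> h.py <<'E'
def onz(c,u,v,z):
    R=np.array(c['R']);t=np.array(c['t']);r=R.T@np.array([(u-c['cx'])/c['fx'],(v-c['cy'])/c['fy'],1]);o=-R.T@t
    return o+r*(z-o[2])/r[2]
E
python3 - <<'E'
from h import *
c=vision.calibration('top')
f=lambda n,x0,y0,k,u,v,z:print(n,onz(c,x0+(u+.5)/k-.5,y0+(v+.5)/k-.5,z).round(4))
for n,u,v,z in [('ring',292,221,.07),('panL',38,488,.055),('panR',437,562,.055),('topR',510,100,.055),('topL',122,35,.055),('pan TL',165,30,.09),('pan TR',490,88,.09),('pan BL',104,350,.09),('pan BR',432,405,.09),('grip',170,445,.076),('green',81,424,.055),('red',218,453,.055)]: f(n,345,135,5,u,v,z)
for n,u,v,z in [('blTL',50,208,.03),('blTR',388,155,.03),('blBR',404,272,.03),('blBL',66,323,.03),('knob500',199,231,.078),('knob200',330,215,.061),('knob1000',60,252,.094),('pink',213,66,.062)]: f(n,135,160,4,u,v,z)
P=np.load('topP.npy')
for n,(u,v) in dict(ring=(403,179),floor=(410,190),knob=(185,217),blk=(205,222),panel=(372,238),desk=(330,330),grip=(379,224)).items(): print(n,P[v,u].round(4))
# depth features
for nm,(u0,u1,v0,v1,zl,zh) in dict(knob=(165,205,195,235,.07,.09),gripz=(365,390,215,235,.066,.085),basket=(255,320,160,240,.08,.2),bottle=(275,325,255,300,.1,.3)).items():
    Q=P[v0:v1,u0:u1].reshape(-1,3);Q=Q[(Q[:,2]>zl)&(Q[:,2]<zh)];print(nm,len(Q),Q.min(0).round(3) if len(Q) else '',Q.max(0).round(3) if len(Q) else '',Q.mean(0).round(4))
E
```

```text
ring [ 0.6141 -0.2729  0.07  ]
panL [ 0.4775 -0.1426  0.055 ]
panR [ 0.4406 -0.3448  0.055 ]
topR [ 0.6814 -0.391   0.055 ]
topL [ 0.7175 -0.1884  0.055 ]
pan TL [ 0.7096 -0.2071  0.09  ]
pan TR [ 0.6785 -0.3704  0.09  ]
pan BL [ 0.5448 -0.1743  0.09  ]
pan BR [ 0.5175 -0.3359  0.09  ]
grip [ 0.4984 -0.208   0.076 ]
green [ 0.5105 -0.1649  0.055 ]
red [ 0.4957 -0.2351  0.055 ]
blTL [0.5324 0.4104 0.03  ]
blTR [0.5687 0.1809 0.03  ]
blBR [0.4898 0.1671 0.03  ]
blBL [0.455  0.3942 0.03  ]
knob500 [0.5129 0.2873 0.078 ]
knob200 [0.525  0.2086 0.061 ]
knob1000 [0.4982 0.3686 0.094 ]
pink [0.6237 0.2906 0.062 ]
ring [ 0.6134 -0.2727  0.071 ]
floor [ 0.5851 -0.2903  0.0689]
knob [0.5139 0.2859 0.0777]
blk [0.5045 0.2497 0.0324]
panel [ 0.4645 -0.1987 -0.0005]
desk [ 0.223  -0.0853  0.001 ]
grip [ 0.4973 -0.2089  0.0774]
knob 92 [0.499 0.275 0.071] [0.524 0.303 0.083] [0.5115 0.288  0.0777]
gripz 48 [ 0.49  -0.217  0.067] [ 0.51  -0.202  0.082] [ 0.4999 -0.2097  0.0757]
basket 832 [ 0.483 -0.041  0.08 ] [0.637 0.083 0.157] [0.5655 0.0286 0.1056]
bottle 598 [ 0.337 -0.046  0.1  ] [0.398 0.017 0.209] [ 0.3693 -0.0178  0.1554]
```

Run:
```python
from h import *
P=np.load('topP.npy')
Q=P[310:400,495:640].reshape(-1,3);print('box zmax',np.nanpercentile(Q[:,2],[50,90,95]), )
for v in (318,325,335): print(P[v,500:640:20].round(3).tolist())
```

```text
box zmax [0.00713188 0.31045113 0.34548524]
[[0.258, -0.528, 0.002], [0.26, -0.576, 0.009], [0.264, -0.616, 0.028], [0.268, -0.655, 0.046], [0.272, -0.691, 0.067], [0.276, -0.725, 0.086], [0.304, -0.652, 0.248]]
[[0.243, -0.523, 0.012], [0.257, -0.539, 0.084], [0.26, -0.578, 0.098], [0.264, -0.615, 0.113], [0.267, -0.65, 0.13], [0.268, -0.693, 0.13], [0.247, -0.821, 0.016]]
[[0.216, -0.526, 0.001], [0.241, -0.523, 0.114], [0.217, -0.626, 0.003], [0.218, -0.677, 0.004], [0.274, -0.564, 0.263], [0.285, -0.57, 0.31], [0.29, -0.588, 0.333]]
```

Request:
{"api": "move_arm", "payload": {"increments": "0 0 0 20 0 0 0; 0 20 35 10 0 0 -0.08; 0 25 45 0 0 0 -0.08; 0 25 45 0 0 0 -0.08; 0 25 45 0 0 0 -0.08; 0 25 45 0 0 0 -0.08; 0 25 45 0 0 0 -0.08; 0 25 45 0 0 0 -0.08", "newtons": 60}}

```text
t: 1.1
eef_pos: [0.4566, -0.3047, 0.2611]
tool_rot: [-0.0, 0.998, -0.062, -0.0]
contact_force: [-0.1, -0.2, -0.6]
gripper_width: 0.0
```

Request:
{"api": "move_arm", "payload": {"increments": "0 10 15 -20 0 0 -0.06; 0 10 15 -20 0 0 0; 0 5 10 -20 0 0 0; 0 0 0 -20 0 0 0; 0 0 0 -20 0 0 0; 0 0 0 0 0 0 0; 0 0 0 0 0 0 0; 0 0 0 0 0 0 0"}}

```text
t: 2.1
eef_pos: [0.4817, -0.2667, 0.1622]
tool_rot: [0.0, 0.996, -0.091, 0.001]
contact_force: [0.8, -0.7, 0.2]
gripper_width: -0.001
```

```bash
cat >> h.py <<'E'
from scipy.spatial.transform import Rotation as Ro
def wrist(n):
    o=bot.get_obs();im,d=vision.read_camera('wrist');save(n,im);np.savez(n+'.npz',im=im,d=d,p=o['eef_pos'],q=o['tool_rot']);return o,im,d
def wray(c,u,v):
    x,y=u-c['cx'],v-c['cy'];r=np.hypot(x,y);th=r/c['fx'];s=np.sin(th)/r if r>0 else 0
    return np.array([x*s,y*s,np.cos(th)])
def wonz(p,q,c,u,v,z):
    T=np.array(c['hand_eye']);R=Ro.from_quat([q[1],q[2],q[3],q[0]]).as_matrix()
    d=R@T[:3,:3]@wray(c,u,v);o=R@T[:3,3]+p
    return o+d*(z-o[2])/d[2]
E
python3 - <<'E'
from h import *
o,im,d=wrist('w1');print(o['eef_pos'],o['tool_rot'],o['q'],vision.calibration('wrist'))
E
```

```text
[ 0.48170518 -0.26666069  0.16224064] [ 2.63641320e-04  9.95844098e-01 -9.10707518e-02  7.62169371e-04] [ 0.43012838  0.35312296 -0.04667882  1.92166386  0.02127234  0.86565901
 -1.38062721] {'fx': 309.70691628693146, 'fy': 309.70691628693146, 'cx': 324.8551955316148, 'cy': 201.93377590630786, 'hand_eye': array([[ 6.58258711e-04, -9.56219506e-01, -2.92649660e-01,
         7.43026748e-02],
       [ 9.99999782e-01,  6.15601148e-04,  2.37856905e-04,
         1.17252419e-03],
       [-4.72879454e-05, -2.92649753e-01,  9.56219703e-01,
        -1.42789279e-01],
       [ 0.00000000e+00,  0.00000000e+00,  0.00000000e+00,
         1.00000000e+00]])}
```

View pics/w1.png

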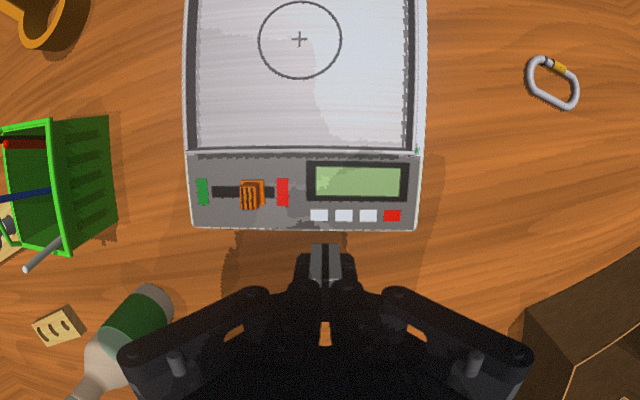

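Run:
```python
from h import *
z=np.load('w1.npz');c=vision.calibration('wrist')
S=np.array([.5793,-.2667]);a=-.185;ax=np.array([np.cos(a),np.sin(a)]);ay=np.array([-ax[1],ax[0]])
for n,u,v,h in [('ring',299,39,.07),('gripTopC',252,187,.076),('gripbase L',241,207,.06),('grip base R',264,208,.06),('green',202,192,.055),('red',283,192,.055),('BL',193,227,.055),('BR',414,230,.055)]:
    p=wonz(z['p'],z['q'],c,u,v,h)[:2];print(n,p.round(4),((p-S)@ax).round(4),((p-S)@ay).round(4))
cv2.imwrite('pics/w1c.png',cv2.cvtColor(cv2.resize(z['im'][150:240,185:425],None,fx=3.3,fy=3.3,interpolation=cv2.INTER_CUBIC),4))
```

```text
ring [ 0.6124 -0.2724] 0.0336 0.0005
gripTopC [ 0.5079 -0.2152] -0.0796 0.0375
gripbase L [ 0.4894 -0.1967] -0.1012 0.0523
grip base R [ 0.485  -0.2164] -0.102 0.0321
green [ 0.5081 -0.1626] -0.0892 0.0893
red [ 0.4944 -0.2345] -0.0894 0.0161
BL [ 0.4777 -0.1431] -0.1226 0.1028
BR [ 0.4391 -0.3414] -0.124 -0.0992
```

View pics/w1c.png

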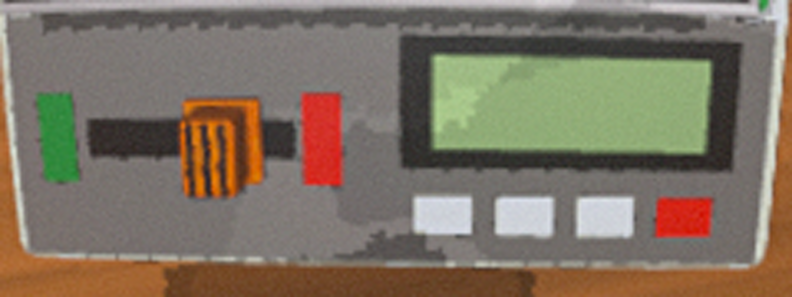

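Request:
{"api": "move_arm", "payload": {"increments": "0 6 12 -20 0 0 0; 0 5.5 12 -20 0 0 0; 0 0 0 -20 0 0 0; 0 0 0 -20 0 0 0; 0 0 0 -12 0 0 0; 0 0 0 -7 0 0 0; 0 0 0 0 0 0 0; 0 0 0 0 0 0 0"}}

```text
t: 3.15
eef_pos: [0.4931, -0.2425, 0.0629]
tool_rot: [0.0, 0.996, -0.091, 0.001]
contact_force: [0.1, 0.9, -1.2]
gripper_width: -0.003
```

Run:
```python
from h import *
o,im,d=wrist('w2');print(o['eef_pos'],o['tool_rot'],o['contact_force'])
```

```text
[ 0.49312444 -0.24254524  0.06291142] [ 1.59970926e-04  9.95850429e-01 -9.10034849e-02  5.12181672e-04] [ 0.13731131  0.86415342 -1.18965902]
```

View pics/w2.png

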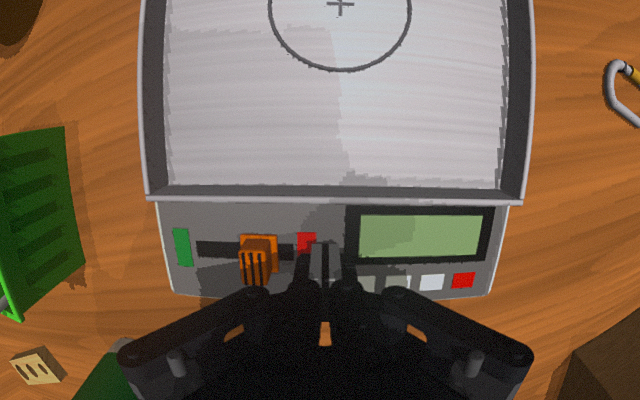

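Request:
{"api": "move_arm", "payload": {"increments": "0 1 5 0 0 0 0; 0 1 5 0 0 0 0; 0 1 5 0 0 0 0; 0 1 5 0 0 0 0; 0 1 5 0 0 0 0; 0 1 5 0 0 0 0; 0 0 0 0 0 0 0; 0 0 0 0 0 0 0"}}

```text
t: 4.2
eef_pos: [0.4987, -0.2118, 0.0622]
tool_rot: [-0.0, 0.996, -0.091, -0.0]
contact_force: [-1.0, -0.4, 0.2]
gripper_width: 0.003
```

Run:
```python
from h import *
o,im,d=wrist('w3');print(o['eef_pos'],o['tool_rot'],o['contact_force'])
```

```text
[ 0.49870227 -0.21182746  0.06219332] [-2.55305668e-04  9.95873650e-01 -9.07501915e-02 -9.90652453e-05] [-0.99731029 -0.41800554  0.16136983]
```

View pics/w3.png

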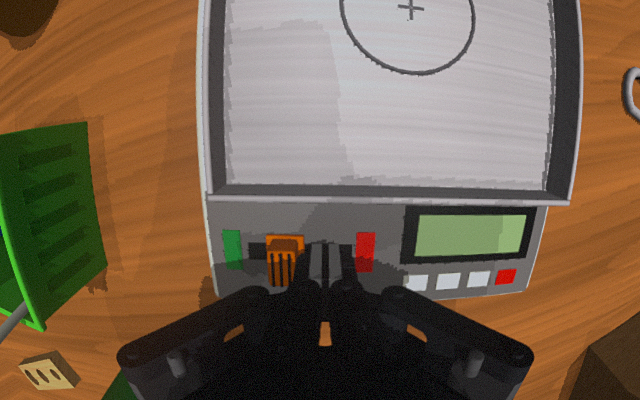

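Request:
{"api": "move_arm", "payload": {"increments": "0 0.8 4 0 0 0 0; 0 0.6 3 0 0 0 0; 0 0.4 2 0 0 0 0; 0 0 0 0 0 0 0; 0 0.2 1 0 0 0 0; 0 0 0 0 0 0 0; 0 0 0 0 0 0 0; 0 0 0 0 0 0 0"}}

```text
t: 5.25
eef_pos: [0.5003, -0.2036, 0.0623]
tool_rot: [0.001, 0.996, -0.092, -0.0]
contact_force: [-1.7, -6.0, -0.7]
gripper_width: -0.004
```

Run:
```python
from h import *
o,im,d=wrist('w4');print(o['eef_pos'],o['tool_rot'],o['contact_force'])
save('w4c',cv2.resize(im[180:310,180:420],None,fx=3.3,fy=3.3,interpolation=cv2.INTER_CUBIC))
```

```text
[ 0.50027147 -0.20357471  0.06225538] [ 5.81299510e-04  9.95796332e-01 -9.15931969e-02 -1.12362476e-04] [-1.66129322 -6.04472478 -0.67689846]
```

View pics/w4c.png

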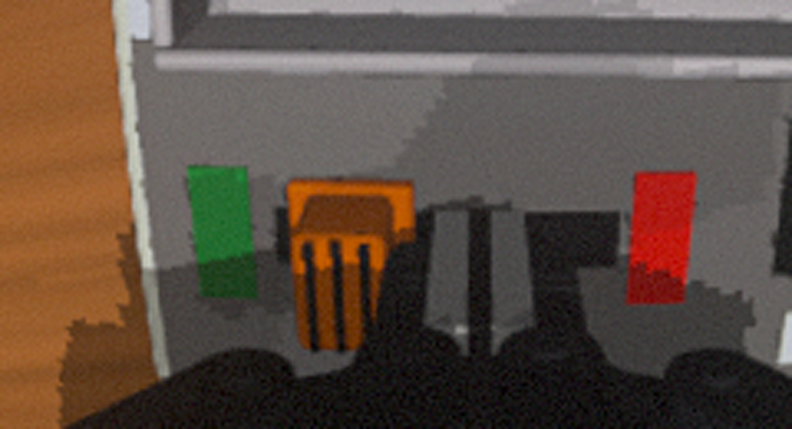

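Request:
{"api": "move_arm", "payload": {"increments": "0 0.2 1 0 0 0 0; 0 0.2 1 0 0 0 0; 0 0 0 0 0 0 0; 0 0 0 0 0 0 0; 0 0 0 0 0 0 0; 0 0 0 0 0 0 0; 0 0 0 0 0 0 0; 0 0 0 0 0 0 0"}}

```text
t: 6.3
eef_pos: [0.5003, -0.2034, 0.0623]
tool_rot: [0.001, 0.996, -0.092, -0.0]
contact_force: [-2.4, -9.4, -1.3]
gripper_width: 0.002
```

Request:
{"api": "move_arm", "payload": {"increments": "0 -1.5 -8 0 0 0 0; 0 0 0 40 0 0 0; 0 0 0 50 0 0 0; 0 0 0 50 0 0 0; 0.3 0 20 50 0 0 0.15; 0.6 0 40 0 0 0 0.17; 1 0 40 0 0 0 0.17; 1 0 40 0 0 0 0.17"}}

```text
t: 7.3
eef_pos: [0.4995, -0.0661, 0.2527]
tool_rot: [-0.0, 0.971, 0.24, 0.0]
contact_force: [0.3, -0.3, 1.2]
gripper_width: 0.843
```

Request:
{"api": "move_arm", "payload": {"increments": "1 0 50 0 0 0 0.16; 1 0 50 0 0 0 0.16; 1 0 50 0 0 0 0.16; 1 0 50 0 0 0 0.16; 1 0 50 0 0 0 0.16; 1 0 50 0 0 0 0.16; 1 0 40 0 0 0 0.16; 1 0 0 0 0 0 0.13"}}

```text
t: 8.3
eef_pos: [0.4977, 0.2768, 0.2526]
tool_rot: [-0.002, 0.645, 0.764, 0.001]
contact_force: [1.1, -0.3, 0.5]
gripper_width: 1.002
```

Run:
```python
from h import *
o,im,d=wrist('w5');print(o['eef_pos'],o['tool_rot'],o['contact_force'],o['q'])
im,d=vision.read_camera('top');save('top2',im[130:255,340:460])
save('top2',cv2.resize(im[130:255,340:460],None,fx=4,fy=4))
```

```text
[0.49768705 0.27678675 0.2526216 ] [-0.00155069  0.6450104   0.76417157  0.0009989 ] [ 1.06951868 -0.32054372  0.54941627] [-0.13275393  0.34460243 -0.60440979  1.75686896  0.21272619  1.10525565
 -0.63680197]
```

View pics/w5.png

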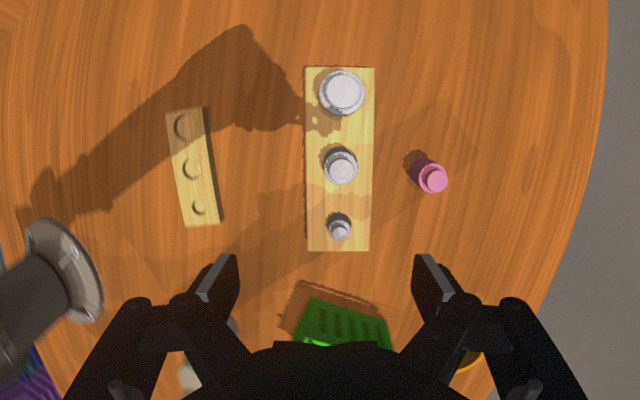

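View pics/top2.png

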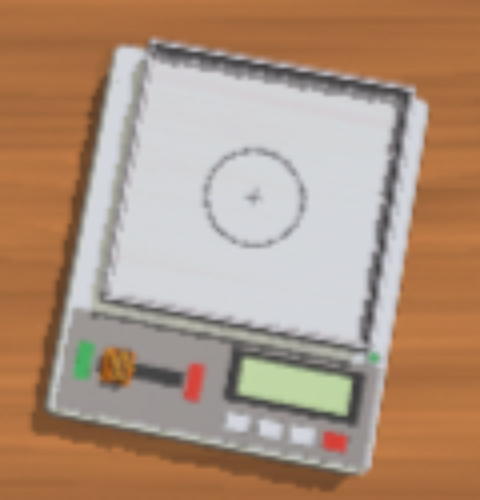

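Run:
```python
from h import *
z=np.load('w5.npz');c=vision.calibration('wrist');p,q=z['p'],z['q']
save('w5c',cv2.resize(z['im'][60:260,290:450],None,fx=3.5,fy=3.5,interpolation=cv2.INTER_CUBIC)[:600])
R=Ro.from_quat([q[1],q[2],q[3],q[0]]).as_matrix();print('tooly ang',np.arctan2(R[1,1],R[0,1]),'z',R[:,2])
for n,u,v,h in [('knob',340,163,.078),('c1',305,67,.03),('c2',375,68,.03),('c3',370,251,.03),('c4',307,250,.03),('200',339,231,.061),('1k',342,90,.094)]: print(n,wonz(p,q,c,u,v,h).round(4))
```

```text
tooly ang 0.16872053902455322 z [-0.00108138  0.00352708 -0.9999932 ]
knob [0.5092 0.2984 0.078 ]
c1 [0.4531 0.3967 0.03  ]
c2 [0.5334 0.4104 0.03  ]
c3 [0.5732 0.1833 0.03  ]
c4 [0.4913 0.1712 0.03  ]
200 [0.5239 0.2169 0.061 ]
1k [0.4973 0.3719 0.094 ]
```

View pics/w5c.png

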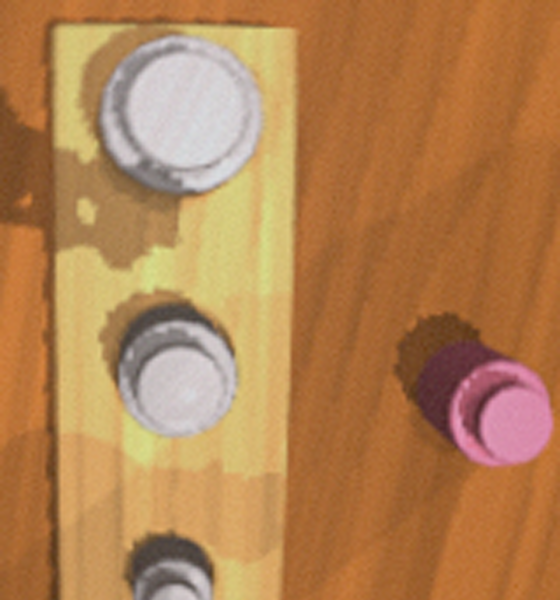

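Request:
{"api": "move_arm", "payload": {"increments": "1 7 6 -20 0 0 0; 1 7 6 -40 0 0 0; 1 0 0 -40 0 0 0; 1 0 0 -40 0 0 0; 1 0 0 -20 0 0 0; 1 0 0 0 0 0 0; 1 0 0 0 0 0 0; 1 0 0 0 0 0 0"}}

```text
t: 9.4
eef_pos: [0.5145, 0.2843, 0.0939]
tool_rot: [0.0, 0.65, 0.76, 0.001]
contact_force: [-0.5, -0.3, -0.2]
gripper_width: 0.998
```

Run:
```python
from h import *
o,im,d=wrist('w6');print(o['eef_pos'],o['tool_rot'],o['contact_force'],o['q'])
```

```text
[0.51452102 0.284265   0.09386932] [4.97421259e-04 6.49644508e-01 7.60236815e-01 1.32315146e-03] [-0.54833383 -0.25188056 -0.16688084] [-0.21101849  0.55256958 -0.52651118  1.8564773   0.36726886  0.82688534
 -0.76798325]
```

View pics/w6.png

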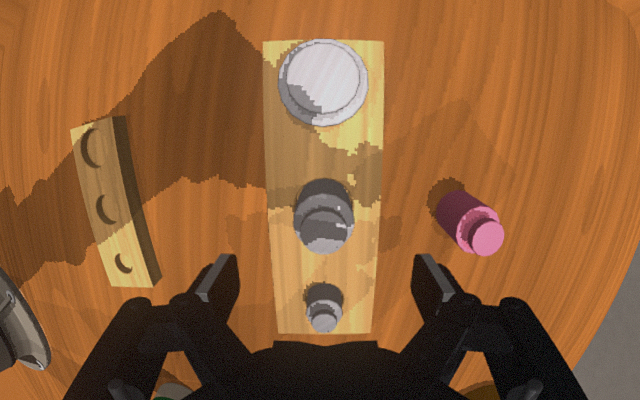

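Run:
```python
from h import *
z=np.load('w6.npz');c=vision.calibration('wrist');p,q=z['p'],z['q']
save('w6c',cv2.resize(z['im'][150:350,230:420],None,fx=3,fy=3,interpolation=cv2.INTER_CUBIC))
for n,u,v,h in [('knob',324,231,.078),('200',323,322,.061),('1k',322,77,.094)]: print(n,wonz(p,q,c,u,v,h).round(4))
```

```text
knob [0.5121 0.2923 0.078 ]
200 [0.5235 0.2151 0.061 ]
1k [0.4986 0.3718 0.094 ]
```

View pics/w6c.png

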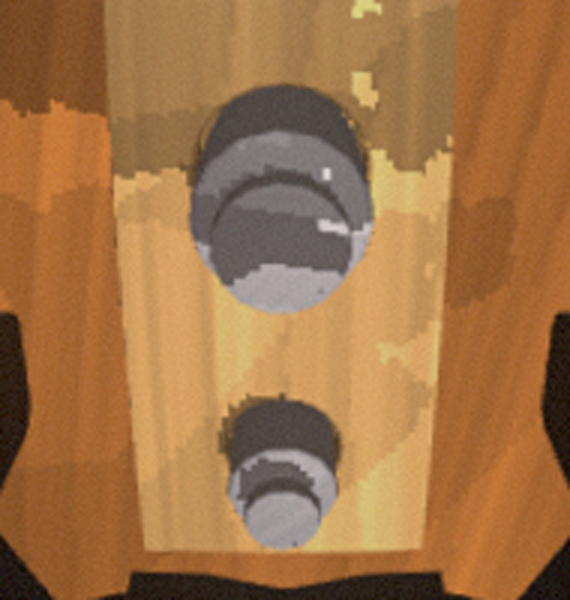

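Request:
{"api": "move_arm", "payload": {"increments": "1 -2 5.5 0 0 0 0; 1 0 0 -20 0 0 0; 1 0 0 -20 0 0 0; 1 0 0 -10 0 0 0; 1 0 0 -10 0 0 0; 1 0 0 0 0 0 0; 0.6 0 0 0 0 0 0; 0.6 0 0 0 0 0 0", "newtons": 60}}

```text
t: 10.45
eef_pos: [0.512, 0.2894, 0.0329]
tool_rot: [0.0, 0.65, 0.76, 0.001]
contact_force: [-0.7, 0.3, -0.7]
gripper_width: 0.612
```

Run:
```python
from h import *
o,im,d=wrist('w7');print(o['eef_pos'],o['tool_rot'],o['contact_force'],o['gripper_width'])
```

```text
[0.51197463 0.28938343 0.03290279] [1.88305328e-04 6.49511798e-01 7.60351308e-01 5.26010240e-04] [-0.73352436  0.25520013 -0.66059362] 0.6121959139050647
```

View pics/w7.png

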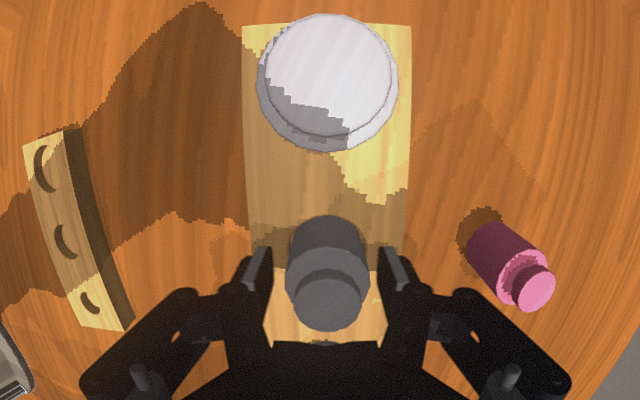

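Request:
{"api": "move_arm", "payload": {"increments": "0.5 0 0 0 0 0 0; 0.4 0 0 0 0 0 0; 0.3 0 0 0 0 0 0; 0.2 0 0 0 0 0 0; 0.2 0 0 0 0 0 0; 0.2 0 0 0 0 0 0; 0.2 0 0 0 0 0 0; 0.2 0 0 0 0 0 0", "newtons": 60}}

```text
t: 11.5
eef_pos: [0.5124, 0.2894, 0.0331]
tool_rot: [0.0, 0.65, 0.76, 0.001]
contact_force: [1.4, 0.3, 6.2]
gripper_width: 0.429
```

Run:
```python
from h import *
o,im,d=wrist('w8');print(o['eef_pos'],o['tool_rot'],o['contact_force'],o['torque'],o['gripper_width'])
```

```text
[0.51235612 0.28938128 0.03307561] [3.99142647e-04 6.49589723e-01 7.60284516e-01 6.97471203e-04] [1.43644103 0.28304928 6.15463802] [-0.14747375  0.01402101  0.05494309] 0.4290619945555678
```

View pics/w8.png

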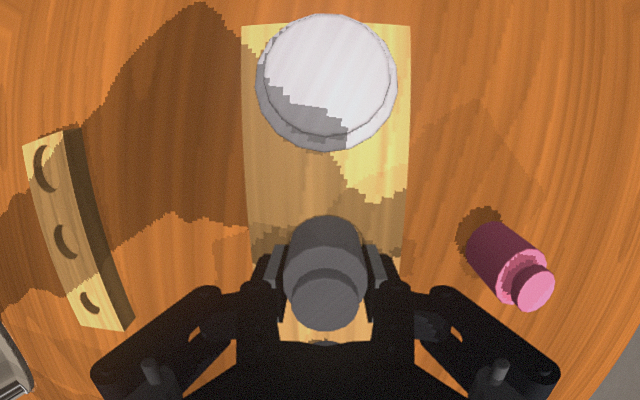

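Request:
{"api": "move_arm", "payload": {"increments": "0.2 0 0 4 0 0 0; 0.2 0 0 6 0 0 0; 0.2 0 0 8 0 0 0; 0.2 0 0 15 0 0 0; 0.2 0 0 25 0 0 0; 0.2 0 0 30 0 0 0; 0.2 0 0 30 0 0 0; 0.2 0 0 25 0 0 0", "newtons": 70}}

```text
t: 12.55
eef_pos: [0.5112, 0.2892, 0.1774]
tool_rot: [0.0, 0.649, 0.761, 0.0]
contact_force: [-0.5, 0.2, -4.8]
gripper_width: 0.422
```

Request:
{"api": "move_arm", "payload": {"increments": "0.2 0 0 20 0 0 0; 0.2 0 0 20 0 0 0; 0.2 0 0 20 0 0 0; 0.2 0 0 10 0 0 0; 0.2 0 0 0 0 0 0; 0.2 0 0 0 0 0 0; 0.2 0 0 0 0 0 0; 0.2 0 0 0 0 0 0"}}

```text
t: 13.55
eef_pos: [0.5114, 0.289, 0.2447]
tool_rot: [-0.0, 0.649, 0.76, -0.0]
contact_force: [0.7, 0.3, -4.3]
gripper_width: 0.422
```

Run:
```python
from h import *
o,im,d=wrist('w9');print(o['eef_pos'],o['tool_rot'],o['contact_force'],o['torque'],o['gripper_width'])
im,d=vision.read_camera('scene');save('s9',cv2.resize(im[60:290,220:500],None,fx=2.5,fy=2.5))
```

```text
[0.51136417 0.28899428 0.24472986] [-2.14630896e-04  6.49464336e-01  7.60391887e-01 -4.56767100e-04] [ 0.71881435  0.32385697 -4.30631447] [ 0.03452314  0.02728023 -0.02869219] 0.42245707485196476
```

View pics/w9.png

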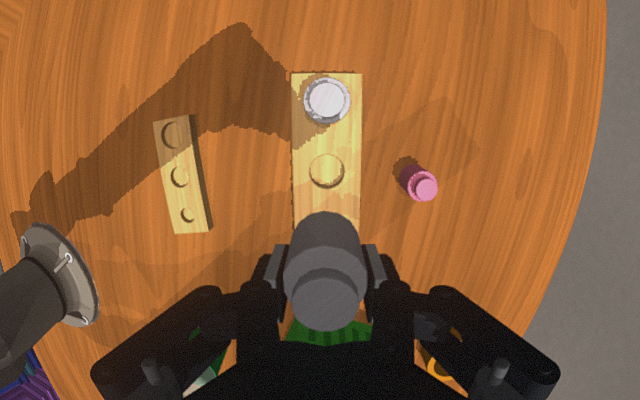

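View pics/s9.png

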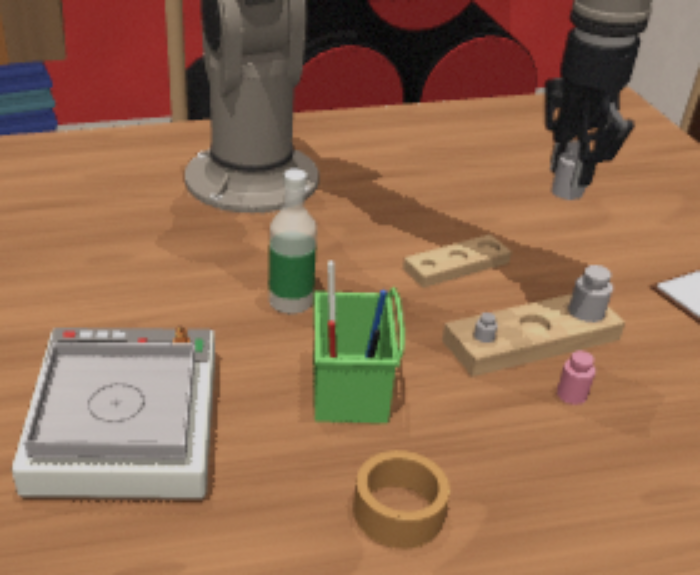

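Request:
{"api": "move_arm", "payload": {"increments": "0.2 3 -16 0 0 0 0; 0.2 6 -32 0 0 0 0; 0.2 8 -45 0 0 0 0; 0.2 8 -45 0 0 0 0; 0.2 8 -45 0 0 0 0; 0.2 8 -45 0 0 0 0; 0.2 8 -45 0 0 0 0; 0.2 8 -45 0 0 0 0"}}

```text
t: 14.65
eef_pos: [0.5683, -0.0318, 0.2455]
tool_rot: [0.0, 0.65, 0.76, -0.0]
contact_force: [0.3, 0.5, -5.0]
gripper_width: 0.426
```

Request:
{"api": "move_arm", "payload": {"increments": "0.2 8 -45 0 0 0 0; 0.2 8 -45 0 0 0 0; 0.2 8 -45 0 0 0 0; 0.2 8 -45 0 0 0 0; 0.2 8 -35 0 0 0 0; 0.2 4 -19 0 0 0 0; 0.2 1 -10 0 0 0 0; 0.2 0 0 0 0 0 0"}}

```text
t: 15.65
eef_pos: [0.6134, -0.2724, 0.2452]
tool_rot: [-0.0, 0.649, 0.76, 0.0]
contact_force: [0.9, 0.7, -4.8]
gripper_width: 0.423
```

Run:
```python
from h import *
o,im,d=wrist('w10');print(o['eef_pos'],o['tool_rot'],o['contact_force'],o['torque'],o['gripper_width'])
```

```text
[ 0.61337262 -0.27243764  0.24519172] [-3.13939932e-04  6.49387157e-01  7.60457895e-01  1.03673424e-04] [ 0.93538661  0.71912318 -4.84537446] [0.07441906 0.00370726 0.05101625] 0.42295266811279186
```

View pics/w10.png

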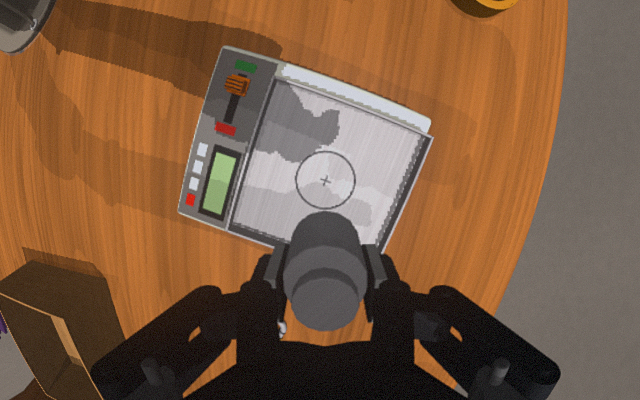

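Run:
```python
from h import *
z=np.load('w10.npz');c=vision.calibration('wrist');p,q=z['p'],z['q']
print('ring',wonz(p,q,c,325,180.5,.07).round(4),'knob',wonz(p,q,c,325.5,303,p[2]-.0171+.062).round(4))
save('w10c',cv2.resize(z['im'][140:340,240:410],None,fx=3,fy=3,interpolation=cv2.INTER_CUBIC))
```

```text
ring [ 0.6128 -0.2725  0.07  ] knob [ 0.6124 -0.2693  0.2901]
```

View pics/w10c.png

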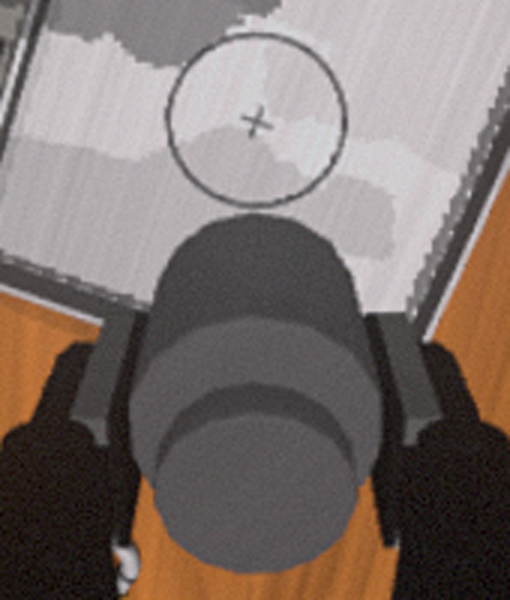

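Request:
{"api": "move_arm", "payload": {"increments": "0.2 0 -2 -20 0 0 0; 0.2 0 0 -25 0 0 0; 0.2 0 0 -25 0 0 0; 0.2 0 0 -25 0 0 0; 0.2 0 0 -20 0 0 0; 0.2 0 0 -12 0 0 0; 0.2 0 0 -6 0 0 0; 0.2 0 0 0 0 0 0"}}

```text
t: 16.7
eef_pos: [0.6138, -0.2748, 0.1124]
tool_rot: [0.0, 0.649, 0.76, 0.0]
contact_force: [-0.1, 0.1, -5.2]
gripper_width: 0.421
```

Run:
```python
from h import *
o,im,d=wrist('w11');print(o['eef_pos'],o['tool_rot'],o['contact_force'],o['gripper_width'])
for n in('top','scene'):
    im,d=vision.read_camera(n);np.savez(n+'11.npz',im=im,d=d)
    a=im[120:260,340:460] if n=='top' else im[150:280,210:330]
    save(n+'11',cv2.resize(a,None,fx=4.2,fy=4.2,interpolation=cv2.INTER_CUBIC))
```

```text
[ 0.61376175 -0.27480083  0.11238311] [8.67289723e-05 6.49450221e-01 7.60404101e-01 8.01975797e-05] [-0.10696835  0.13468987 -5.21131922] 0.4209927453019951
```

View pics/w11.png

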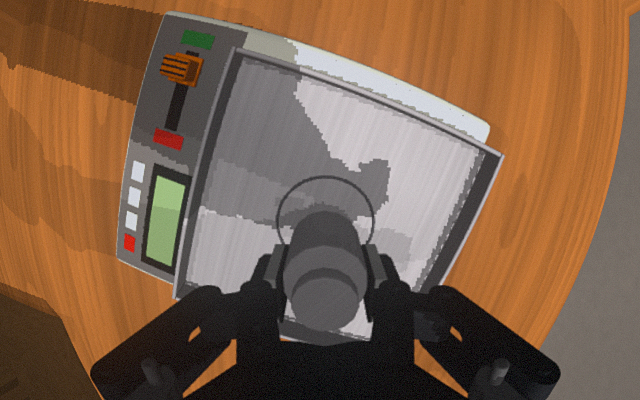

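View pics/scene11.png

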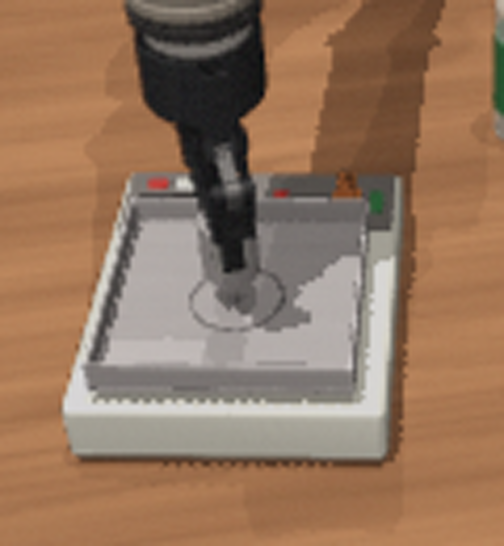

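Run:
```python
from h import *
z=np.load('w11.npz');c=vision.calibration('wrist');p,q=z['p'],z['q']
print('ringtop row',[wonz(p,q,c,325,v,.07).round(4).tolist() for v in (177,)],'(edge y = ringy+.031)')
print('bottom edge',wonz(p,q,c,323,211,.0953).round(4),'knob',wonz(p,q,c,325,303,p[2]+.0449).round(4))
save('w11c',cv2.resize(z['im'][160:340,240:410],None,fx=3.3,fy=3.3,interpolation=cv2.INTER_CUBIC))
```

```text
ringtop row [[0.608, -0.2424, 0.07]] (edge y = ringy+.031)
bottom edge [ 0.609  -0.2557  0.0953] knob [ 0.6126 -0.2716  0.1573]
```

View pics/w11c.png

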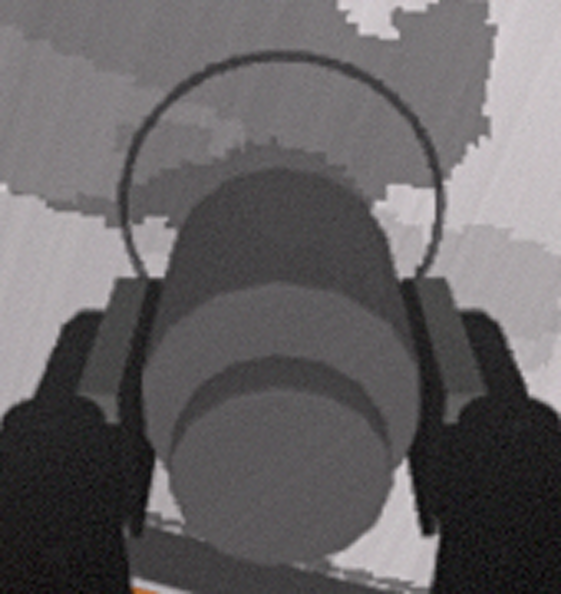

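Request:
{"api": "move_arm", "payload": {"increments": "0.2 0 0 -4 0 0 0; 0.2 0 0 -4 0 0 0; 0.2 0 0 -3 0 0 0; 0.2 0 0 -2 0 0 0; 0.2 0 0 -1 0 0 0; 0.2 0 0 -0.5 0 0 0; 0.2 0 0 0 0 0 0; 0.2 0 0 0 0 0 0"}}

```text
t: 17.85
eef_pos: [0.6136, -0.2749, 0.0979]
tool_rot: [0.0, 0.649, 0.76, 0.0]
contact_force: [0.6, -0.1, -5.6]
gripper_width: 0.424
```

Run:
```python
from h import *
o,im,d=wrist('w12');print(o['eef_pos'],o['tool_rot'],o['contact_force'],o['gripper_width'])
save('w12c',cv2.resize(im[160:340,240:410],None,fx=3.3,fy=3.3,interpolation=cv2.INTER_CUBIC))
im,d=vision.read_camera('top');save('top12',im)
c=vision.calibration('wrist');p,q=o['eef_pos'],o['tool_rot']
im,d=vision.read_camera('scene');save('scene12',cv2.resize(im[150:280,210:330],None,fx=4.2,fy=4.2,interpolation=cv2.INTER_CUBIC))
```

```text
[ 0.6136424  -0.27485029  0.09788913] [7.18543515e-05 6.49467052e-01 7.60389729e-01 5.07665713e-05] [ 0.56276172 -0.08497447 -5.59797466] 0.42423658137081555
```

View pics/w12c.png

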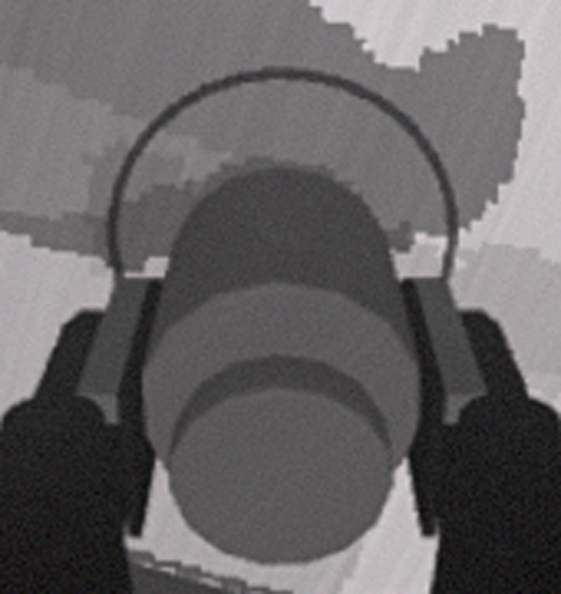

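View pics/top12.png

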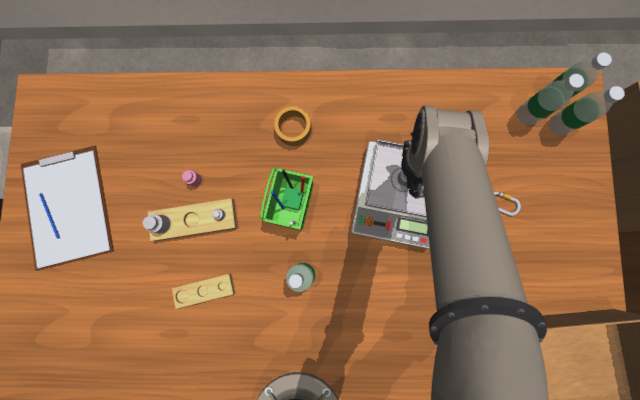

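View pics/scene12.png

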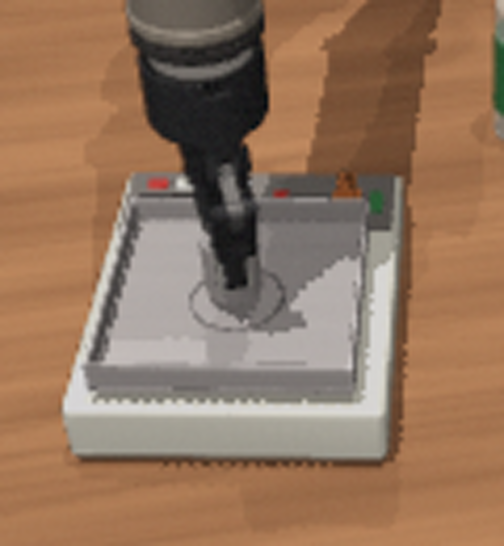

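Run:
```python
from h import *
z=np.load('w12.npz');c=vision.calibration('wrist');p,q=z['p'],z['q']
u=lambda x:240+x/3.3; v=lambda y:160+y/3.3
a=wonz(p,q,c,u(283),v(71),.07)
print('ring edge',a)
for h in (.075,.0808,.088): print(h,wonz(p,q,c,u(281),v(168),h))
print('ring L/R',wonz(p,q,c,u(113),v(222),.07),wonz(p,q,c,u(455),v(225),.07))
o=bot.get_obs();print(o['t'],np.abs(o['joint_vel']).max(),o['eef_pos'],o['contact_force'])
```

```text
ring edge [ 0.60819885 -0.24176846  0.07      ]
0.075 [ 0.61034692 -0.25747769  0.075     ]
0.0808 [ 0.61003014 -0.25553949  0.0808    ]
0.088 [ 0.60963691 -0.25313345  0.088     ]
ring L/R [ 0.58218779 -0.27418441  0.07      ] [ 0.64356148 -0.26504618  0.07      ]
18.0 0.0025687530440550656 [ 0.61359917 -0.27489294  0.09788144] [ 0.52045949 -0.42618293 -5.93383604]
```

```bash
python3 -c "
from h import *
print(bot.hand_in());o=bot.get_obs();print(o['t'],o['eef_pos'],o['contact_force'],o['gripper_width'])"
```

```text
the job is handed in; nothing more can be done
None
the job is handed in; nothing more can be done
```

I slid the transport lock to its green stop and lifted the 500 g weight out of the middle socket. I carried it over the basket and handed in with the weight still held over the pan's ring. The clock stood at about 18 s of the 64 s allowed; no verdict was reported.

Last checks before handing in:
- **Lock:** pushing further moved the grip only 0.2 mm while the force rose from 6 to 9 N, so it was at the stop. Later pictures still showed it at the green end.
- **Height:** the underside was about 11 mm above the pan floor, worked out from the arm's position at the grasp.
- **Centring:** the weight was within about 2 to 3 mm of the ring's centre. The top and wrist cameras disagreed by up to 4 mm on where the weight stood, so I split the difference.
- **Hold:** the weight was upright and the arm practically still, with about 5 to 6 N of load on the wrist. That matches the hanging weight, with no sign of pan contact.
- **Other things:** in the last top picture the other weights, basket, bottle and tape looked unmoved. The snap hook was partly hidden by the arm; I didn't measure any of their positions.

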